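# Set the output attenuator four clicks up, then switch the source on

## Robot

A 6-joint arm with a two-finger parallel gripper is mounted at the origin on the work surface. World frame = base frame: x ahead of the robot, y to its left, z up, the work surface at z = 0. Lengths are in m, angles in rad, forces in N, time in s.
With the tool pointing down it reaches from about 0.375 to 0.925 m from the base axis. Payload 5.7 kg.
Tool frame: the origin (TCP) lies between the finger pads; the fingertips stand 11 mm ahead of it and the grasp point (between the pads) lies 8 mm behind it; z points along the fingers, y is the line along which they close (so a half turn about z gives the same grasp; the last joint's range is limited). The gripper opens to 85 mm and grips with 20 to 120 N. Pads are 22 mm wide; open, the fingers measure 114 mm over their backs; the gripper's body (76 mm by 85 mm) begins 54 mm behind the grasp point. The pads swing forward as they close: fully open they stand 13 mm farther back than shut.
Start: joints at [1.23, 0.359, 1.51, -0, 1.272, -0.115], TCP at [0.134, 0.585, 0.242] pointing down, gripper open.
Joint ranges: [-2.97, 2.97], [-1.01, 2.36], [0.21, 2.38], [-0.96, 4.11], [0.2, 2.71], [-2.98, 2.98]. Speed limits (rad/s): [2.39, 2.39, 3.14, 3.14, 3.14, 3.14].

## Interface

Orientations are given as a 3x3 rotation matrix whose columns are the frame's x, y, z axes.
In Python, from cell import ctrl, planner, monitor, cams gives the robot as it stands. Calls block until the motion is done:
- ctrl.move_to(position, orientation): joint-space move of the TCP to a pose.
- ctrl.line_to(position, speed=0.15, rotation=None, threshold=None): straight line of the TCP; rotation=None keeps the orientation; speed is the mean speed in m/s. With threshold (N) it stops when the force on the tool has changed by that much, and returns True; else False.
- ctrl.move_j(angles): joint-space move.
- ctrl.gripper_open() and ctrl.grasp(f_grip=None): open the fingers fully, or close them until they stop; f_grip is the grip in N (None keeps the last).
- ctrl.dwell(seconds).
- planner.ik(position, orientation): joint angles nearest the present ones, or None.
- monitor.get_obs(): the state.
- cams.camera(name): name is "side" or "top"; returns a dict with "image" (400x640x3 uint8, blue, green, red), "mtx" (3x3 intrinsics, pixels), "R" (3x3) and "t" (3): a world point X has camera coordinates R X + t. Camera axes: x right, y down, z forward; pixel columns grow to the right and rows downward; lengths in m; the calibration is good to about 2 mm. A picture is of the moment at which its call begins. There is no depth.
A pose or a line that the arm cannot do raises ctrl.PlanningError and nothing moves.
- ctrl.close_job(): hands the job in; it is judged then, once.
The state is a dict: "time": time; "joint_positions": joint angles; "joint_vel": joint speeds; "joint_torque": joint torques, N m; "position": TCP position; "eef_rot": TCP orientation; "force": force on the tool from outside, world axes, zero at the start; "moment": the same for the moment, N m; "width": opening from 0.0 (shut) to 1.0 (fully open); "grasp_force": force on a finger pad.
Only numpy, scipy, OpenCV 4.12 (cv2) and the standard library are available. Lean on these libraries where they do the work, as an engineer would, in place of code of your own. Each camera call takes 0.05 s, during which the arm holds its last target. There are 200 camera calls.

## Task

Before the signal source is switched on its level must come down: with a fingertip against the side of the pointer, push the larger of the two click-stop dials round clockwise (seen from above) by exactly four clicks from where it stands, then press the round push-key in the same row fully down and let it spring back. Only push and press: do not grip the dial, leave the smaller dial on its setting, and leave the loose things on and around the unit where they are.

Things in the scene. Friction and masses are not known exactly. Their poses are not given: they have to be found in the camera images.
- chassis: Gold-coloured metal base box, fixed to the bench: 190 mm deep (x) by 360 mm wide (y), top 50 mm above the bench; lugs stick out 21 mm at its foot. Origin: centre of underside. On it, side by side along y at 115 mm pitch, centred at chassis x = -30 mm, stand three equal fixed aluminium modules, in varying order, their tops 95 mm above the bench. Along the +x edge a ledge with two thin bent jumpers.
- level_module: Module with the larger dial: aluminium box 120 mm (x) by 110 mm (y) by 45 mm high, fixed on the chassis, turned as the chassis. Origin: centre of its underside, so its top face is 45 mm above the origin.
- level_axis (a point): Point on the vertical axis of the larger dial, in the top face of its module. The dial is a black pointer knob: a round skirt 48 mm across, 5 mm high, and on it a straight bar from 22 mm behind the axis (tail) to 33 mm before it (nose), 14 mm wide, standing from 5 to 29 mm above the module's top (26 mm at its cheeks).
- level_nose (a point): Point on the larger dial that turns with it: top edge of the pointer's nose, on its centre line, 35 mm from the axis and 29 mm above the module's top face. The bar's two long sides, its cheeks, are 52 mm long and 21 mm high. The direction from level_axis to level_nose is the way the dial points (a white line runs along the rib on top of the nose).
- level_dial (a joint): Angle of the larger dial (rad), growing clockwise seen from above; 0 = nose to the module's -x. Twelve clicks, every 30 deg (0.5236), at dark ticks; stops at 0 and 5.76; starts on one of the first four (0 to 1.57). About 0.17 N m (5 to 8 N near the nose) moves it off a click, less further on; past half way (15 deg) it springs on into the next, ahead of the finger, and stays.
- trim_dial (a joint): Angle of the smaller dial on another module (rad), also a black pointer knob with twelve clicks: bar 35 mm long, 9 mm wide, its top 20 mm above the module. It is to be left alone.
- trim_nose (a point): Point on the smaller dial's nose, 22 mm from its axis, at its top; turns with it.
- trim_axis (a point): Point on the axis of the smaller dial, in the top face of its module.
- output_key (a joint): Travel of the push-key on the third module (m): 0 = up, 0.006 = fully down. A spring key: it starts down at about 1.5 N, is fully down at 5 N, and comes back up by itself.
- output_key_top (a point): Centre of the push-key's flat top, about 22 mm above its module's top face when up. The key is a black round button 22 mm across in a steel ring 38 mm across and 12 mm high, in the middle of its module; it is pressed straight down.
- torque_wrench: Bystander: small connector torque wrench, 137 mm long, lying on the mat along the chassis' -x side. Origin under its middle.
- screwdriver: Bystander: black-handled screwdriver, 160 mm long, lying on the mat along the chassis' -x side.
- adapter: Bystander: brass coaxial adapter, 19 mm across, 36 mm high, standing on the chassis ledge (+x side), near the middle. Origin: centre of its foot.
- terminator: Bystander: steel terminator, 16 mm across, 26 mm high, standing on the chassis ledge (+x side). Origin: centre of its foot.
- tape_roll: Bystander: roll of amber tape, 84 mm across, 19 mm high, lying flat left of the unit.
- multimeter: Bystander: dark handheld meter, 175 x 84 x 36 mm, lying right of the unit.
- parts_tray: Bystander: grey parts tray, 100 x 140 x 28 mm, left of the unit.
- brush: Bystander: wooden-handled brush, lying right of the unit.

How it is judged:
By the outcome, as a careful person would: the job done as asked, in the order asked, and still so for the second after the job is handed in, with the robot touching nothing.
It also fails if it takes over 59 s, if anything falls off the work surface, if the arm or the gripper's body presses on something with over 40 N, if the wrist force passes 120 N, or if a joint passes its speed limit or range.

## Working session

There is one attempt and no reset: what is moved stays moved. The work goes in short steps, each a Python script; the robot and the scene stay as the last script left them, time stands still between calls to the robot, and variables do not carry over. Pictures are saved under pics/ and viewed, at most 10 in all, crops included, and the job is handed in when it is done.

```bash
mkdir -p pics; ls
python3 - <<'E'
from cell import ctrl,planner,monitor,cams
import cv2,numpy as np
for n in("top","side"):
    c=cams.camera(n); cv2.imwrite(f"pics/{n}0.png",c["image"]); np.savez(f"{n}0.npz",**c)
    print(n,c["mtx"].tolist(),(-c["R"].T@c["t"]).round(3),c["R"].round(3).tolist())
o=monitor.get_obs();print(o["time"],o["eef_rot"],o["width"])
E
```

```text
pics
top [[375.14168252080384, 0.0, 321.29032837419027], [0.0, 375.14168252080384, 204.08799974204027], [0.0, 0.0, 1.0]] [ 0.394 -0.     1.163] [[-0.023, -1.0, 0.009], [-0.995, 0.022, -0.093], [0.093, -0.012, -0.996]]
side [[454.8859741742254, 0.0, 322.29529871366435], [0.0, 454.8859741742254, 193.11813518665633], [0.0, 0.0, 1.0]] [ 0.325 -0.928  1.069] [[0.98, -0.2, -0.0], [-0.143, -0.7, -0.699], [0.14, 0.685, -0.715]]
0.1 [[-9.74612530e-01  2.23897547e-01 -5.51396584e-04]
 [ 2.23898156e-01  9.74611214e-01 -1.61135129e-03]
 [ 1.76619693e-04 -1.69389984e-03 -9.99998550e-01]] 1.000335921771174
```

View pics/top0.png

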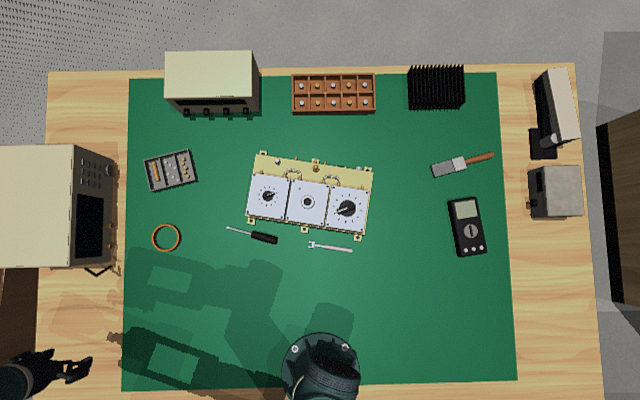

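View pics/side0.png

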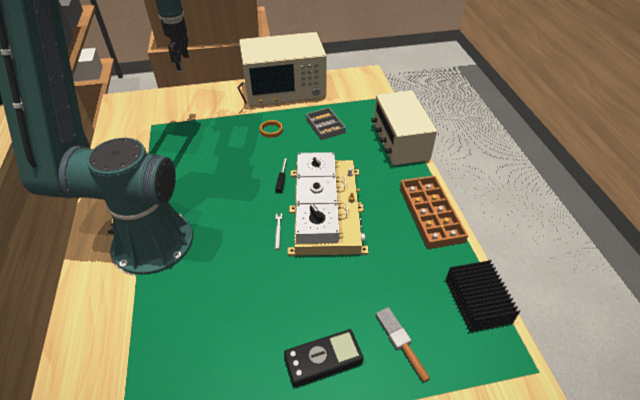

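The top view shows the large dial at about (347,208), the key at (307,202) and the small dial at (268,196). Next I'll measure on the plane z=0.095 and zoom in.

```bash
cat > h.py <<'E'
import numpy as np,cv2
def ray(c,uv,z):
    d=c["R"].T@np.linalg.inv(c["mtx"])@np.array([uv[0],uv[1],1.]); o=-c["R"].T@c["t"]
    return o+d*(z-o[2])/d[2]
def proj(c,X):
    p=c["mtx"]@(c["R"]@np.asarray(X,float)+c["t"]); return p[:2]/p[2]
def zoom(c,u0,v0,w,h,k,name):
    cv2.imwrite(name,cv2.resize(c["image"][v0:v0+h,u0:u0+w],None,fx=k,fy=k,interpolation=cv2.INTER_CUBIC))
E
python3 - <<'E'
from h import *
t=dict(np.load("top0.npz"));s=dict(np.load("side0.npz"))
a=t["image"][145:245,235:385];b=s["image"][145:260,280:370]
A=cv2.resize(a,None,fx=5,fy=5,interpolation=cv2.INTER_CUBIC)
cv2.imwrite("pics/ta.png",A)
cv2.imwrite("pics/sa.png",cv2.resize(b,None,fx=5,fy=5,interpolation=cv2.INTER_CUBIC))
for n,c,(x0,y0,x1,y1) in(("top",t,(235,145,385,245)),("side",s,(285,145,370,260))):
    im=c["image"].astype(int); m=((im.min(2)>150)&(im.max(2)-im.min(2)<45)).astype(np.uint8)
    M=np.zeros_like(m);M[y0:y1,x0:x1]=m[y0:y1,x0:x1]
    for q in cv2.findContours(M,cv2.RETR_EXTERNAL,cv2.CHAIN_APPROX_NONE)[0]:
        if cv2.contourArea(q)<300: continue
        P=np.array([ray(c,p[0],.095)[:2] for p in q],np.float32)
        print(n,cv2.contourArea(q),cv2.minAreaRect(P*1000))
E
```

```text
top 1511.0 ((480.5112609863281, -85.18944549560547), (111.04487609863281, 121.02267456054688), 79.88763427734375)
top 1498.5 ((500.94927978515625, 27.31243896484375), (108.74210357666016, 120.79472351074219), 79.80134582519531)
top 1489.5 ((521.9230346679688, 140.70545959472656), (108.7740249633789, 121.22984313964844), 79.7726821899414)
side 932.5 ((480.4270935058594, -88.47450256347656), (109.61634826660156, 122.23141479492188), 78.7571029663086)
side 965.5 ((500.5885314941406, 25.582393646240234), (106.4439468383789, 122.84180450439453), 78.43699645996094)
side 798.5 ((520.7396240234375, 140.0041961669922), (110.30859375, 120.3820571899414), 79.63632202148438)
```

View pics/ta.png

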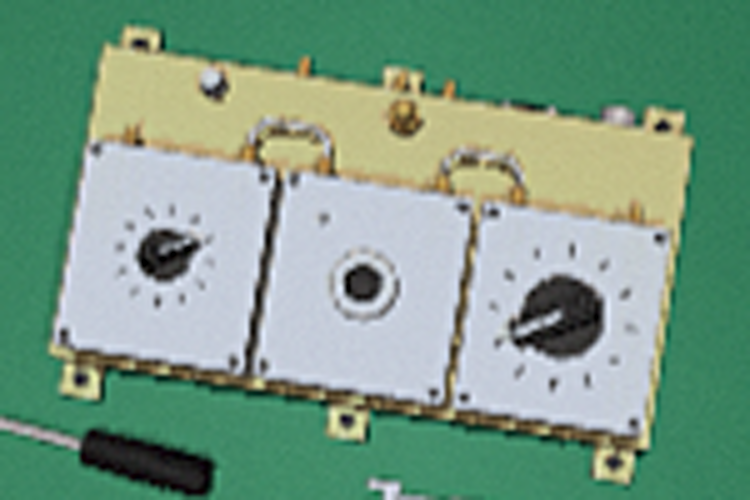

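View pics/sa.png

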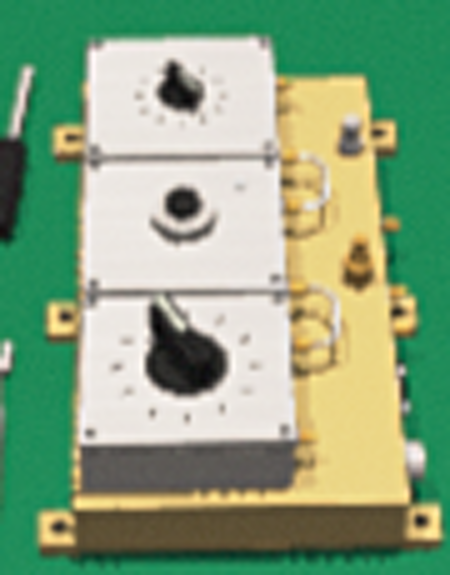

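Both close-ups agree. Module yaw is about -10°, and the large dial's nose at top-crop (518,332) points left and slightly down from its axis at (563,317), so it reads about 60°. I'll refine the axis and angle, then check IK for the arc.

```bash
cat >> h.py <<'E'
yaw=np.radians(-10.2)
Rz=lambda a:np.array([[np.cos(a),-np.sin(a)],[np.sin(a),np.cos(a)]])
def nosedir(th): return Rz(yaw)@np.array([-np.cos(th),np.sin(th)])   # clockwise from -x
def dark(c,X,r):
    im=c["image"].max(2); u,v=proj(c,X); m=np.zeros_like(im); cv2.circle(m,(int(round(u)),int(round(v))),r,255,-1)
    return ((im<95)&(m>0)).astype(np.uint8)
def dial_angles(c,ax):
    "brightness of white line along candidate noses at z=.124"
    im=cv2.GaussianBlur(c["image"].min(2),(0,0),.7).astype(np.float32); out=[]
    for k in range(12):
        pts=np.array([proj(c,[*(ax+r*nosedir(k*np.pi/6)),.124]) for r in np.arange(.012,.031,.002)],np.float32)
        out.append(float(cv2.remap(im,pts[None,:,0],pts[None,:,1],cv2.INTER_LINEAR).mean()))
    return np.round(out)
E
python3 - <<'E'
from h import *
from cell import planner,monitor
for n in("top","side"):
    c=dict(np.load(n+"0.npz"))
    for nm,X,r in(("dial",[.4805,-.087,.1],14),("key",[.501,.0265,.117],4)):
        m=dark(c,X,r); q=max(cv2.findContours(m,0,1)[0],key=cv2.contourArea); 
        e=cv2.moments(m,True);uv=(e["m10"]/e["m00"],e["m01"]/e["m00"])
        # dial: opening removes the nose leaving the skirt disc
        if nm=="dial":
            b=cv2.resize(m*255,None,fx=8,fy=8,interpolation=cv2.INTER_CUBIC); b=(b>127).astype(np.uint8)
            d=cv2.distanceTransform(b,cv2.DIST_L2,5); i=np.unravel_index(d.argmax(),d.shape); print("skirt",ray(c,(i[1]/8-.44,i[0]/8-.44),.1).round(4),d.max()/8)
        print(n,nm,uv,ray(c,uv,X[2]).round(4),e["m00"])
    ax=np.array([.4805,-.087]);print(dial_angles(c,ax))
    for k in range(4): print(k,proj(c,[*(ax+.035*nosedir(k*np.pi/6)),.124]).round(1))
ax=np.array([.4805,-.087])
for off in (0,90,180,270):
    r=[]
    for d in range(45,181,15):
        th=np.radians(d);n=nosedir(th);s=nosedir(th+np.pi/2)
        a=np.arctan2(n[1],n[0])+np.radians(off); x=np.array([np.cos(a),np.sin(a),0]);z=np.array([0,0,-1.]);R=np.c_[x,np.cross(z,x),z]
        q=planner.ik([*(ax+.02*n-.02*s),.117],R); r.append(None if q is None else round(float(q[5]),2))
    print(off,r)
E
```

```text
skirt [ 0.4738 -0.0942  0.1   ] 4.269962
top dial (346.765306122449, 208.0204081632653) [ 0.4802 -0.0847  0.1   ] 196.0
top key (307.0, 201.2439024390244) [0.5003 0.0275 0.117 ] 41.0
[ 91.  71. 138.  87. 104. 115. 130. 131. 127. 128. 120. 107.]
0 [346.4 219.6]
1 [340.4 216.9]
2 [336.5 211.7]
3 [335.8 205.2]
skirt [ 0.4808 -0.0898  0.1   ] 5.941861
side dial (316.0056179775281, 216.11797752808988) [ 0.4783 -0.0851  0.1   ] 178.0
side key (316.0689655172414, 185.24137931034483) [0.4992 0.0203 0.117 ] 29.0
[138. 104. 160. 188. 216. 217. 217. 145.  34.  29.  31. 102.]
0 [304.3 211. ]
1 [306.  206.4]
2 [310.5 203. ]
3 [316.6 201.7]
0 [-0.94, -0.66, -0.38, -0.11, 0.17, 0.44, 0.7, 0.96, 1.22, 1.47]
90 [-2.51, -2.23, -1.95, -1.68, -1.4, -1.14, -0.87, -0.61, -0.35, -0.1]
180 [2.2, 2.48, 2.76, None, -2.97, -2.71, -2.44, -2.18, -1.92, -1.67]
270 [0.63, 0.91, 1.19, 1.46, 1.74, 2.01, 2.27, 2.53, 2.79, None]
```

Dial is on click 2 (60°): the predicted nose pixels match in both views. Target is 180°. I'll approach with the gripper shut, feel for the cheek, then push round the arc.

```bash
cat >> h.py <<'E'
AX=np.array([.4804,-.0867]); KEY=np.array([.5005,.027])
def pose(d,r,off,z):
    "finger at r along the nose direction of dial angle d deg, off behind its centre line"
    th=np.radians(d);n=nosedir(th);s=nosedir(th+np.pi/2);x=np.array([*n,0]);zz=np.array([0,0,-1.])
    return np.array([*(AX+r*n-off*s),z]),np.c_[x,np.cross(zz,x),zz]
E
python3 - <<'E'
from h import *
from cell import ctrl,monitor,cams
ctrl.grasp(20)
p,R=pose(60,.022,.033,.20); ctrl.move_to(p,R)
p[2]=.118
print("down hit",ctrl.line_to(p,.1,threshold=4))
p1,_=pose(60,.022,.012,.118)
print("hit",ctrl.line_to(p1,.015,threshold=2))
o=monitor.get_obs(); d=o["position"][:2]-AX; s=nosedir(np.radians(150)); n=nosedir(np.radians(60))
print(o["time"],o["width"],o["force"].round(2),"off",-d@s,"r",d@n,o["position"])
c=cams.camera("side");np.savez("side1.npz",**c); zoom(c,270,100,120,120,5,"pics/s1.png")
E
```

```text
down hit False
hit True
5.3 -0.0008895744440376548 [ 0.54 -0.56  0.01] off 0.02054062127895461 r 0.022334966991249795 [ 0.45350802 -0.07264335  0.11762304]
```

View pics/s1.png

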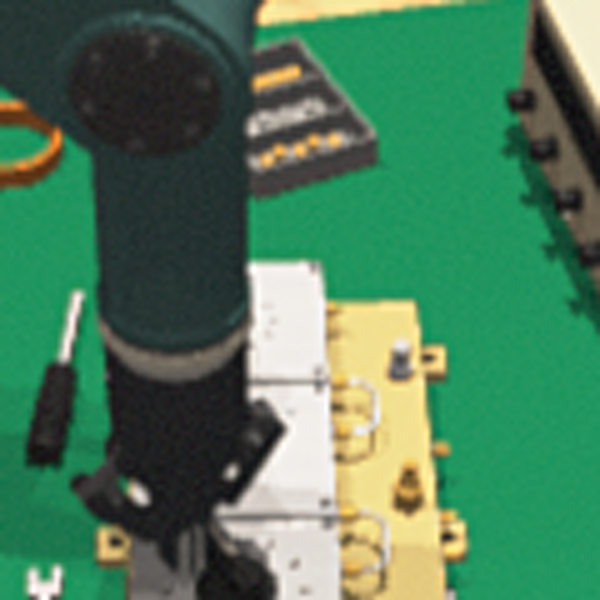

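The finger is at the cheek, with contact at a 20.5 mm offset, and its surroundings are clear. Now the arc push, logging tangential force.

Run:
```python
from h import *
from cell import ctrl,monitor,cams
for d in range(64,173,4):
    p,R=pose(d,.022,.0205,.118); ctrl.line_to(p,.03,rotation=R)
    o=monitor.get_obs(); f=o["force"]; print(d,"ft",round(float(f[:2]@nosedir(np.radians(d+90))),1),"fz",round(float(f[2]),1),end=" | ")
p,R=pose(172,.022,.030,.118); ctrl.line_to(p,.05)
p[2]=.2; ctrl.line_to(p,.15)
p2=np.array([*KEY,.2]); 
ctrl.line_to(p2,.2); print(monitor.get_obs()["time"])
for n in("top","side"):
    c=cams.camera(n);np.savez(n+"2.npz",**c)
    a,b=proj(c,[*AX,.1]); zoom(c,int(a)-40,int(b)-40,80,80,6,f"pics/{n}2.png")
A=[cv2.imread(f"pics/{n}2.png") for n in("top","side")]; cv2.imwrite("pics/both2.png",cv2.resize(np.hstack(A),(800,400)))
```

```text
64 ft -4.4 fz -0.2 | 68 ft -3.9 fz -1.1 | 72 ft -1.1 fz -1.4 | 76 ft -0.7 fz 0.1 | 80 ft 0.3 fz -0.3 | 84 ft 0.3 fz -0.3 | 88 ft -0.2 fz -0.2 | 92 ft -0.5 fz 0.3 | 96 ft -4.8 fz 2.2 | 100 ft -5.0 fz 1.3 | 104 ft -0.4 fz -0.6 | 108 ft -0.4 fz 0.4 | 112 ft -0.0 fz -0.8 | 116 ft -0.4 fz -0.1 | 120 ft -0.3 fz -0.7 | 124 ft -1.7 fz 1.2 | 128 ft -5.2 fz 3.4 | 132 ft -4.2 fz 1.1 | 136 ft 0.5 fz 0.3 | 140 ft -0.0 fz -0.8 | 144 ft -0.4 fz 0.5 | 148 ft 0.2 fz -0.2 | 152 ft 0.8 fz 0.3 | 156 ft -6.3 fz 2.1 | 160 ft -5.0 fz 1.3 | 164 ft -0.5 fz -0.5 | 168 ft -0.2 fz 0.4 | 172 ft -0.2 fz -0.6 | 13.9667
```

View pics/both2.png

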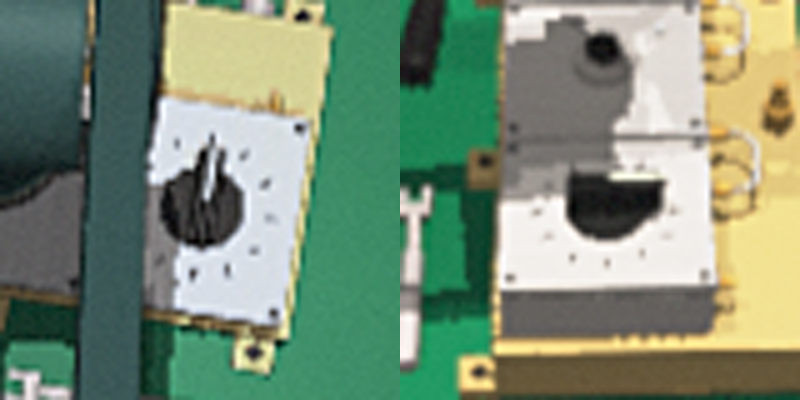

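There were four force peaks, and both views show the dial's nose along module +x (180°), so exactly four clicks. Now the key.

Run:
```python
from h import *
from cell import ctrl,monitor,cams
p=np.array([*KEY,.135]); ctrl.line_to(p,.1)
p[2]=.114; print("hit",ctrl.line_to(p,.012,threshold=10))
o=monitor.get_obs(); print(o["position"],o["force"].round(2)); ctrl.dwell(.3)
o=monitor.get_obs(); print(o["position"],o["force"].round(2))
p=o["position"].copy();p[2]=.20;ctrl.line_to(p,.1)
p=np.array([.44,.25,.25]);ctrl.line_to(p,.2)
for n in("top","side"):
    c=cams.camera(n)
    a,b=proj(c,[.5,.027,.1]); zoom(c,int(a)-70,int(b)-50,140,100,4,f"pics/{n}3.png")
A=[cv2.imread(f"pics/{n}3.png") for n in("top","side")]; cv2.imwrite("pics/both3.png",cv2.resize(np.vstack(A),(420,600)))
print(monitor.get_obs()["time"])
```

```text
hit True
[0.50056757 0.02702015 0.12204907] [-2.11  0.09  7.67]
[0.50054607 0.0270082  0.12200823] [-1.09 -0.33  7.32]
18.6417
```

View pics/both3.png

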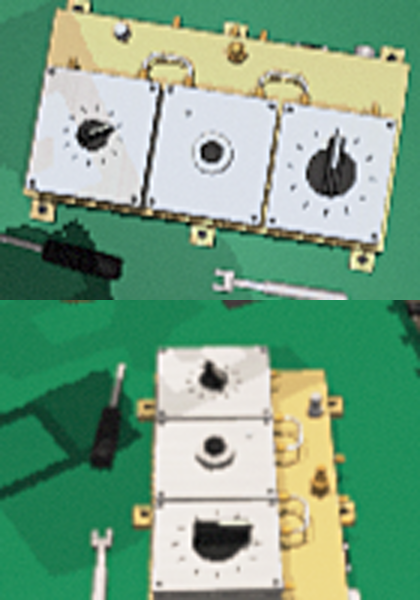

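The key bottomed out (tip at z=0.111, 7.3 N) and sprang back. The large dial is at 180°, and the small dial and loose items look unmoved.

```bash
python3 -c "
from cell import ctrl
print(ctrl.close_job())"
```

```text
the job is handed in; nothing more can be done
None
```

I pushed the larger dial four clicks clockwise (60° to 180°), then pressed the push-key fully down and let it spring back; nothing else appeared to move in the final pictures, and I handed the job in at about 19 s.

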